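Shut the air valve by its lever

ROBOT

A 6-joint arm with a two-finger parallel gripper is mounted at the origin on a cart in front of the work surface, level with it; the furniture and walls round the work are solid. World frame = base frame: x ahead of the robot, y to its left, z up, the work surface at z = 0. Lengths are in m, angles in rad, forces in N, time in s.
With the tool pointing down it reaches from about 0.35 to 0.775 m from the base axis. Payload 5.5 kg.
Tool frame: the origin (TCP) lies at the very end of the fingers, on their centre line; the grasp point (between the pads) lies 19 mm behind it (env.grip_point_offset is the distance from the TCP to the grasp point, in m); z points along the fingers, y is the line along which they close (so a half turn about z gives the same grasp; the last joint's range is limited). The gripper opens to 85 mm and grips with 20 to 120 N. Pads are 22 mm wide; open, the fingers measure 114 mm over their backs; the gripper's body (76 mm by 85 mm) begins 54 mm behind the grasp point. The pads swing forward as they close: fully open they stand 13 mm farther back than shut.
Start: joints at [1.168, 0.313, 0.046, 1.304, 0, 1.431], TCP at [0.149, 0.555, 0.231] pointing down, gripper open.
Joint ranges: [-2.76, 2.76], [-0.86, 1.69], [-1.03, 1.26], [-2.2, 2.34], [-1.47, 1.5], [-3.14, 3.14]. Speed limits (rad/s): [2.57, 2.57, 3.14, 3.14, 3.14, 3.14].

INTERFACE

Orientations are given as a unit quaternion [w, x, y, z].
In Python, from workcell import sensors, imaging, workorder, env gives the robot as it stands.
- The arm moves only by the shell command python3 -m handwheel 'ROWS' [FORCE]. ROWS is JSON, a list of rows, each a list of 5 numbers: the shift along the tool's x, y, z in mm, then the turn about the tool's z in rad, then the opening, from 0 (shut) to 1 (fully open). A call has 1 to 8 rows; each row is the pose to reach, as a shift and turn from the pose commanded when the call began, along the tool's axes at that moment; what a row does not reach only later rows make up. A row lasts 1/10 s, in which the tool goes at most 50 mm and 8.59 degrees, less where a joint would pass 70% of its speed; a pose out of reach is approached as far as the arm can. A call with a gripper value outside its range is refused whole. The fingers move at their own pace and stop on an object; FORCE is the grip in N (left out, the last holds). Time passes only in rows, so rows that repeat a pose let the fingers close. It gives the time, the measured TCP pose, the force, the opening and the grip force at its end, in the units of the state.
- sensors.get_state(): the state, without advancing time (a new reading comes with each control period).
- imaging.read_camera(name): name is "scene" or "top" or "wrist"; returns a dict with "color" (384x512x3 uint8, blue, green, red), "z_map" (384x512 float32, m along the optical axis (not along the pixel's ray), 0 where there is no reading), "fx", "fy", "cx", "cy" (pixels), "xyz" and "rotation" of the camera in the world. Camera axes: x right, y down, z forward; pixel columns grow to the right and rows downward; lengths in m; the calibration is good to about 2 mm. A picture is of the moment at which its call begins.
- workorder.hand_in(): hands the job in; it is judged then, once.
The state is a dict: "clock": time; "joint_pos": joint angles; "qvel": joint speeds; "tau": joint torques, N m; "tcp_pos": TCP position; "orientation": TCP orientation; "wrist_force": force on the tool from outside, world axes, zero at the start; "ft_torque": the same for the moment, N m; "finger_gap": finger opening in m; "grip_force": force on a finger pad.
Only numpy, scipy, OpenCV 4.12 (cv2) and the standard library are available. Lean on these libraries where they do the work, as an engineer would, in place of code of your own. Each camera call takes 0.05 s, during which the arm holds its last target. There are 200 camera calls.

TASK

The training arm's gripper is to be serviced, so shut off its compressed air: turn the long lever of the larger ball valve a quarter turn clockwise (seen from above) until it stands straight across the pipe against its stop, then let go. The smaller valve with the little two-winged handle feeds other equipment: leave it as it is.

Things in the scene. Friction and masses are not known exactly. Their poses are not given: they have to be found in the camera images.
- ball_valve: The larger shut-off valve, fixed to the bench: aluminium foot plate 56 x 124 x 8 mm, steel pipe (17 mm thick, axis 46 mm above the bench) with elbows down into the plate 48 mm either side, brass body in the middle, long lever on top. Origin: on the bench, under the middle of the plate, exactly on the lever's upright turning axis. Its y axis runs along the pipe, z up. Open, the lever lies over the pipe and points to -y of this frame; shut, it points to -x of this frame.
- lever (a joint): Turning angle of the ball valve's lever in rad, growing clockwise seen from above: 0 = fully open (lever along the pipe), 1.571 = fully shut (straight across the pipe); hard stops at both. It starts fully or partly open (0 to 0.5) and stays where it is left; friction takes about 2.5 N at the sleeve.
- lever_grip (a point): Point in the lever's grey sleeve, 85 mm from the turning axis and 85 mm above the bench; moves with the lever. The sleeve is a straight bar 82 mm long (from 32 to 114 mm from the axis), 20 mm wide, 14 mm high, level, its top 92 mm and its underside 78 mm above the bench. Under it lie the pipe and elbows, whose tops are at 55 mm; small parts up to 30 mm high may stand nearby.
- wing_end (a point): End of one wing of the smaller valve's handle (62 mm over both wings, 7 mm thick, top 68 mm above the bench), 31 mm from its turning axis. That valve has a 46 x 94 mm foot plate and is fixed to the bench. To be left alone.

How it is judged:
At the end, for the whole second after the job is handed in: The ball valve's lever stands across its pipe, within 10 degrees of the shut stop (joint lever above 1.396 rad), at rest, and the small valve's wing handle is within 10 mm of where it was (value of joint lever above 1.396 rad and velocity of joint lever below 0.05 rad/s and distance of wing_end from where it was at the start of the episode below 0.01 m); the robot touches nothing.
It fails at once if the small valve's wing handle is turned (its end moves more than 10 mm) (distance of wing_end from where it was at the start of the episode above 0.01 m).
It also fails if it takes over 35 s, if anything falls off the work surface, if the arm or the gripper's body presses on something with over 40 N, if the wrist force passes 120 N, or if a joint passes its speed limit or range.

## Working session

There is one attempt and no reset: what is moved stays moved. The work goes in short steps, Python scripts to look and compute and a shell command to move; the robot and the scene stay as the last step left them, time stands still between calls to the robot, and variables do not carry over. Pictures are saved under pics/ and viewed, at most 10 in all, crops included, and the job is handed in when it is done.

```bash
mkdir -p pics; cat > h.py <<'E'
import numpy as np, cv2
from workcell import sensors, imaging, workorder, env
def cloud(c):
    z=c["z_map"]; v,u=np.mgrid[:z.shape[0],:z.shape[1]]
    p=np.stack([(u-c["cx"])/c["fx"]*z,(v-c["cy"])/c["fy"]*z,z],-1)
    return p@np.array(c["rotation"]).T+np.array(c["xyz"])
E
python3 - <<'E'
from h import *
ims=[]
for n in("scene","top"):
    c=imaging.read_camera(n); np.save(f"/tmp/{n}.npy",c,allow_pickle=True)
    cv2.imwrite(f"pics/{n}.png",c["color"]); print(n,c["xyz"],c["fx"])
s=sensors.get_state();print(s["clock"],s["tcp_pos"],s["orientation"],s["wrist_force"])
E
```

```text
scene [0.34448444 0.55761914 0.7450694 ] 429.00908938952875
top [0.56465759 0.08355878 0.92764292] 378.7819330221437
0.1 [0.14921747 0.55485039 0.2304903 ] [-2.16335009e-04  1.31006130e-01  9.91381230e-01 -7.76955628e-04] [-0.12010942  0.56123175  1.24238158]
```

View pics/top.png

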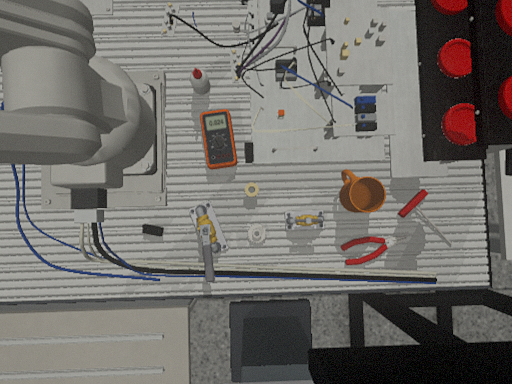

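View pics/scene.png

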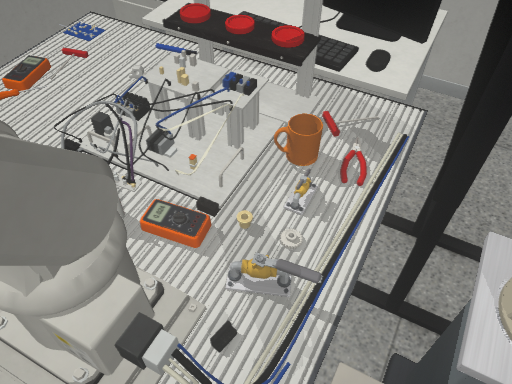

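The top view shows the ball valve at about (208,228) with its grey lever pointing down to (209,278). The small valve is at (305,220).

```bash
python3 - <<'E'
from h import *
for n,(r0,r1,c0,c1) in {"top":(195,290,180,330),"scene":(235,310,215,335)}.items():
    c=np.load(f"/tmp/{n}.npy",allow_pickle=True).item(); P=cloud(c)[r0:r1,c0:c1]; col=c["color"][r0:r1,c0:c1]
    h=cv2.cvtColor(col,cv2.COLOR_BGR2HSV)
    near=P[...,0]<0.55 if n=="top" else P[...,0]>-9
    lev=(P[...,2]>.083)&(P[...,2]<.1)&near&(h[...,1]<70)
    brass=(h[...,1]>110)&(h[...,0]>12)&(h[...,0]<32)&near&(P[...,2]>.03)
    plate=(P[...,2]>.003)&(P[...,2]<.016)&near&(h[...,1]<60)&(h[...,2]>110)
    for nm,m in(("lev",lev),("brass",brass)):
        q=P[m]; 
        r=cv2.minAreaRect((q[:,:2]*1000).astype(np.float32)); d=np.linalg.svd(q[:,:2]-q[:,:2].mean(0))[2][0] if len(q)<3000 else 0
        print(n,nm,m.sum(),q.mean(0).round(4),r,"dir",np.degrees(np.arctan2(d[1],d[0])))
    pip=(P[...,2]>.03)&(P[...,2]<.062)&near
    q=P[pip];d=np.linalg.svd(q[:,:2]-q[:,:2].mean(0))[2][0];print("pipe",q.mean(0),np.degrees(np.arctan2(d[1],d[0])))
c=np.load("/tmp/top.npy",allow_pickle=True).item()
a=cv2.resize(c["color"][190:290,180:330],None,fx=5,fy=5,interpolation=cv2.INTER_CUBIC);cv2.imwrite("pics/topc.png",a)
E
```

```text
Traceback (most recent call last):
  File "h.py", line 6, in cloud
    return p@np.array(c["rotation"]).T+np.array(c["xyz"])
           ~^~~~~~~~~~~~~~~~~~~~~~~~~~
ValueError: matmul: Input operand 1 has a mismatch in its core dimension 0, with gufunc signature (n?,k),(k,m?)->(n?,m?) (size 4 is different from 3)
```

Rotation is a quaternion.

```bash
sed -i 's/np.array(c\["rotation"\]).T/R.from_quat(np.array(c["rotation"])[[1,2,3,0]]).as_matrix().T/; 1a from scipy.spatial.transform import Rotation as R' h.py; python3 - <<'E'
from h import *
for n,(r0,r1,c0,c1) in {"top":(195,290,180,330),"scene":(235,310,215,335)}.items():
    c=np.load(f"/tmp/{n}.npy",allow_pickle=True).item(); P=cloud(c)[r0:r1,c0:c1]; col=c["color"][r0:r1,c0:c1]
    h=cv2.cvtColor(col,cv2.COLOR_BGR2HSV)
    near=P[...,0]<0.46
    lev=(P[...,2]>.083)&(P[...,2]<.1)&near&(h[...,1]<70)
    brass=(h[...,1]>110)&(h[...,0]>12)&(h[...,0]<32)&near&(P[...,2]>.03)
    pip=(P[...,2]>.03)&(P[...,2]<.062)&near
    for nm,m in(("lev",lev),("brass",brass),("pipe",pip)):
        q=P[m]
        if len(q)<5: print(n,nm,len(q));continue
        r=cv2.minAreaRect((q[:,:2]*1000).astype(np.float32)); d=np.linalg.svd(q[:,:2]-q[:,:2].mean(0),full_matrices=False)[2][0]
        print(n,nm,m.sum(),q.mean(0).round(4),np.round(r[0]),np.round(r[1]),r[2],"dir",np.degrees(np.arctan2(d[1],d[0])))
c=np.load("/tmp/top.npy",allow_pickle=True).item()
a=cv2.resize(c["color"][190:290,180:330],None,fx=5,fy=5,interpolation=cv2.INTER_CUBIC);cv2.imwrite("pics/topc.png",a)
E
```

```text
top lev 182 [0.4384 0.172  0.092 ] [438. 172.] [44. 20.] 5.035604476928711 dir -174.71591158157338
top brass 0
top pipe 0
scene lev 289 [0.4376 0.1759 0.0898] [437. 175.] [46. 21.] 2.114079236984253 dir -172.66420623779987
scene brass 1
scene pipe 0
```

View pics/topc.png

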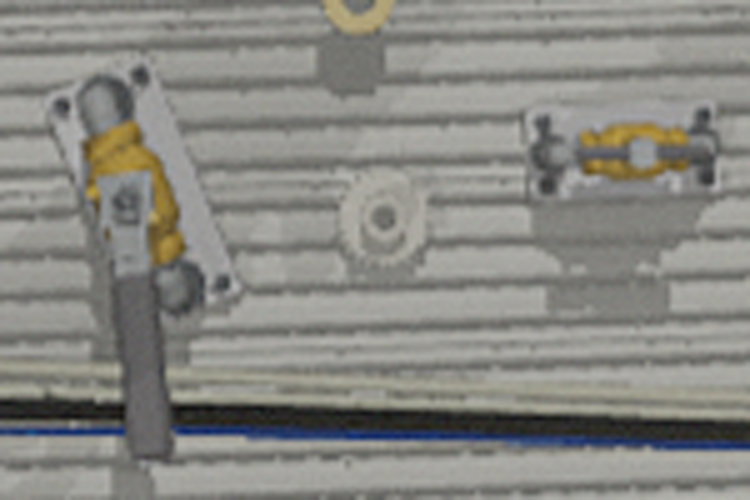

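The image has +x up and +y left, so the white arm in the picture is the training arm and the real robot is below the frame. My x<0.46 crop was wrong, so I'll redo it.

```bash
python3 - <<'E'
from h import *
for n,(r0,r1,c0,c1) in {"top":(195,290,180,240),"scene":(240,310,215,335)}.items():
    c=np.load(f"/tmp/{n}.npy",allow_pickle=True).item(); P=cloud(c)[r0:r1,c0:c1]; col=c["color"][r0:r1,c0:c1]
    h=cv2.cvtColor(col,cv2.COLOR_BGR2HSV); z=P[...,2]
    M={"lev":(z>.083)&(z<.1)&(h[...,1]<70)&(h[...,2]<135),"brass":(h[...,1]>110)&(h[...,0]>12)&(h[...,0]<32)&(z>.02),
       "levall":(z>.07)&(z<.11),"pipe":(z>.025)&(z<.064)&(np.hypot(P[...,0]-.5,P[...,1]-.17)<.09),"plate":(z>.005)&(z<.015)&(np.hypot(P[...,0]-.52,P[...,1]-.17)<.1)}
    for nm,m in M.items():
        m=cv2.morphologyEx(m.astype(np.uint8),cv2.MORPH_OPEN,np.ones((3,3)))>0 if nm=="plate" else m
        q=P[m]
        if len(q)<5: print(n,nm,len(q));continue
        r=cv2.minAreaRect((q[:,:2]*1000).astype(np.float32)); d=np.linalg.svd(q[:,:2]-q[:,:2].mean(0),full_matrices=False)[2][0]
        print(n,nm,m.sum(),q.mean(0).round(4),np.round(r[0]),np.round(r[1]),round(r[2],1),"dir %.1f"%np.degrees(np.arctan2(d[1],d[0])))
# top: plate corners px -> z=8mm ray
c=np.load("/tmp/top.npy",allow_pickle=True).item();Rm=R.from_quat(np.array(c["rotation"])[[1,2,3,0]]).as_matrix()
def ray(u,v,z):
    d=Rm@np.array([(u-c["cx"])/c["fx"],(v-c["cy"])/c["fy"],1]);return c["xyz"]+d*(z-c["xyz"][2])/d[2]
for a,b,z in((45,100,.008),(155,60,.008),(243,290,.008),(127,203,.095),(62,105,.008),(140,75,.008),(222,283,.008),(150,455,.09),(617,152,.068),(540,60+60,.008)): print(a,b,ray(180+a/5,190+b/5,z).round(4))
E
```

```text
top lev 378 [0.4634 0.1742 0.0915] [476. 176.] [121.  20.] 5.1 dir -174.9
top brass 192 [0.5369 0.1767 0.0634] [556. 147.] [ 64. 111.] 38.0 dir -148.3
top levall 548 [0.4816 0.1761 0.0882] [480. 175.] [128.  29.] 8.6 dir -174.4
top pipe 342 [0.5365 0.1786 0.0545] [532. 181.] [112.  35.] 20.5 dir -157.4
top plate 691 [0.5019 0.1734 0.01  ] [497. 197.] [177. 114.] 22.2 dir -171.6
scene lev 516 [0.4567 0.1777 0.0899] [474. 177.] [120.  21.] 4.9 dir -174.2
scene brass 404 [0.528  0.1928 0.0576] [453. 371.] [ 65. 428.] 22.3 dir -42.7
scene levall 806 [0.4779 0.1797 0.0863] [479. 177.] [129.  28.] 8.5 dir -174.7
scene pipe 618 [0.5309 0.1909 0.0504] [528. 187.] [109.  28.] 10.7 dir -162.4
scene plate 1301 [0.4997 0.1805 0.0087] [508. 146.] [171. 145.] 6.8 dir -160.2
45 100 [0.5759 0.2255 0.008 ]
155 60 [0.5937 0.172  0.008 ]
243 290 [0.4817 0.1323 0.008 ]
127 203 [0.5289 0.1773 0.095 ]
62 105 [0.5733 0.2174 0.008 ]
140 75 [0.5867 0.1794 0.008 ]
222 283 [0.4854 0.1423 0.008 ]
150 455 [0.419  0.1703 0.09  ]
617 152 [ 0.5439 -0.0419  0.068 ]
540 120 [ 0.5591 -0.0138  0.008 ]
```

```bash
python3 -m handwheel '[[-38,-32,0,0,0],[-76,-64,0,0,0],[-114,-96,0,0,0],[-152,-128,0,0,0],[-190,-160,0,0,0],[-228,-192,0,0,0],[-266,-224,0,0,0],[-304,-256,0,0,0]]' && python3 -m handwheel '[[-35,-30,0,0,0],[-70,-60,0,0,0],[-97,-83,0,0,0],[-97,-83,40,0,0],[-97,-83,80,0,0],[-97,-83,80,0,0]]' && python3 - <<'E'
from h import *
c=imaging.read_camera("wrist"); cv2.imwrite("pics/w1.png",c["color"])
c=imaging.read_camera("top"); cv2.imwrite("pics/t1.png",c["color"])
E
python3 -c "
import cv2,numpy as np
cv2.imwrite('pics/j1.png',np.hstack([cv2.resize(cv2.imread('pics/'+n+'.png'),(400,300)) for n in('w1','t1')]))"
```

```text
clock: 0.9
tcp_pos: [0.377, 0.2273, 0.2312]
orientation: [-0.0, 0.131, 0.991, 0.0]
wrist_force: [0.1, -0.3, -0.1]
finger_gap: -0.0001
grip_force: 0.0
clock: 1.5
tcp_pos: [0.4441, 0.1228, 0.1464]
orientation: [-0.005, 0.132, 0.991, -0.001]
wrist_force: [-1.5, -0.8, -0.1]
finger_gap: -0.0004
grip_force: 0.0
```

View pics/j1.png

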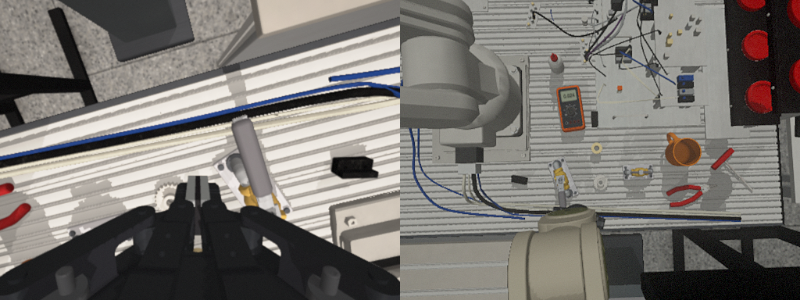

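The wrist picture shows the closed fingertips at (197,180), beside the lever sleeve at (240–265,120–195). They are on its -y side with clearance, so I can descend.

```bash
python3 -m handwheel '[[0,0,40,0,0],[0,0,80,0,0],[0,0,86,0,0],[0,0,86,0,0]]'; python3 - <<'E'
from h import *
s=sensors.get_state();p=s["tcp_pos"];q=np.array(s["orientation"]);print(p,s["wrist_force"],s["joint_pos"])
Rm=R.from_quat([.131,.9914,0,0]).as_matrix()
A=np.array([.5285,.177]);r=.083
for th in range(185,103,-5):
    t=np.radians(th);n=np.array([np.sin(t),-np.cos(t)]);u=np.array([np.cos(t),np.sin(t)])
    a=Rm[:2,:2].T@n; d=.010+.0145*abs(a[1])+.011*abs(a[0])
    w=A+r*u-n*d
    print(th,w.round(3),(Rm.T@np.r_[w-np.array(p)[:2],0]*1000).round())
E
```

```text
clock: 2.0
tcp_pos: [0.4489, 0.1241, 0.0664]
orientation: [-0.0, 0.131, 0.991, 0.0]
wrist_force: [-0.0, 0.3, 0.9]
finger_gap: 0.0001
grip_force: 0.0
[0.44887164 0.12413438 0.0663525 ] [-0.04806609  0.320817    0.90678575] [ 9.71185173e-02  2.26489230e-01 -5.02792113e-01  8.41590447e-01
  8.05263817e-05  3.59158579e-01]
185 [0.448 0.142] [ 5. 18.  0.]
180 [0.445 0.15 ] [10. 24.  0.]
175 [0.444 0.158] [14. 31.  0.]
170 [0.442 0.166] [17. 39.  0.]
165 [0.442 0.175] [20. 47.  0.]
160 [0.442 0.182] [22. 54.  0.]
155 [0.442 0.188] [23. 60.  0.]
150 [0.443 0.195] [24. 67.  0.]
145 [0.445 0.202] [24. 74.  0.]
140 [0.447 0.209] [24. 82.  0.]
135 [0.45  0.216] [23. 89.  0.]
130 [0.454 0.222] [21. 96.  0.]
125 [0.458 0.229] [ 19. 103.   0.]
120 [0.463 0.235] [ 15. 111.   0.]
115 [0.468 0.24 ] [ 11. 117.   0.]
110 [0.474 0.246] [  7. 124.   0.]
105 [0.481 0.25 ] [  2. 130.   0.]
```

```bash
python3 -m handwheel '[[5,12,0,0,0],[8,20,0,0,0],[12,28,0,0,0],[16,37,0,0,0],[20,46,0,0,0],[22,54,0,0,0],[24,64,0,0,0],[24,74,0,0,0]]'
```

```text
clock: 2.8
tcp_pos: [0.444, 0.202, 0.065]
orientation: [-0.001, 0.131, 0.991, -0.0]
wrist_force: [-0.1, -4.4, 0.6]
finger_gap: -0.0001
grip_force: 1.3
```

```bash
python3 -m handwheel '[[0,8,0,0,0],[-1,15,0,0,0],[-3,22,0,0,0],[-5,29,0,0,0],[-9,37,0,0,0],[-13,43,0,0,0],[-15,47,0,0,0],[-17,50,0,0,0]]'
```

```text
clock: 3.6
tcp_pos: [0.4742, 0.2457, 0.0652]
orientation: [-0.0, 0.131, 0.991, 0.0]
wrist_force: [-1.1, -3.2, -0.5]
finger_gap: 0.0002
grip_force: 1.1
```

```bash
python3 -m handwheel '[[-2,1,0,0,0],[-3,2,0,0,0],[-3,2,0,0,0]]'; python3 -m handwheel '[[-2,1,0,0,0],[-3,2,0,0,0],[-3,2,0,0,0]]'; python3 -m handwheel '[[-1,1,0,0,0],[-2,2,0,0,0],[-2,2,0,0,0]]'
```

```text
clock: 3.9
tcp_pos: [0.4772, 0.2469, 0.0652]
orientation: [-0.0, 0.131, 0.991, 0.0]
wrist_force: [-3.2, 0.2, -0.0]
finger_gap: -0.0001
grip_force: 0.9
clock: 4.2
tcp_pos: [0.4795, 0.2473, 0.0651]
orientation: [-0.001, 0.131, 0.991, -0.0]
wrist_force: [-6.3, -0.8, 3.0]
finger_gap: 0.0
grip_force: 2.9
clock: 4.5
tcp_pos: [0.4797, 0.2476, 0.065]
orientation: [-0.003, 0.131, 0.991, -0.002]
wrist_force: [-11.9, -4.7, 7.2]
finger_gap: -0.0003
grip_force: 6.3
```

The force is rising while the fingers stay put, so the lever is at its stop. I'll back off along -n, lift and check.

```bash
python3 -m handwheel '[[8,-6,0,0,0],[24,-17,0,0,0],[33,-23,0,0,0],[33,-23,-40,0,0],[33,-23,-80,0,0],[33,-23,-120,0,0]]'; python3 -m handwheel '[[40,0,0,0,0],[80,0,0,0,0],[100,0,0,0,0],[100,0,0,0,0],[100,0,0,0,0]]'; python3 - <<'E'
from h import *
c=imaging.read_camera("top"); P=cloud(c)
m=(P[...,2]>.083)&(P[...,2]<.1)&(np.hypot(P[...,0]-.5285,P[...,1]-.177)<.13)
q=P[m];d=q[:,:2].mean(0)-[.5285,.177];print(m.sum(),q.mean(0),np.degrees(np.arctan2(d[1],d[0])))
d=np.linalg.svd(q[:,:2]-q[:,:2].mean(0),full_matrices=False)[2][0];print(np.degrees(np.arctan2(d[1],d[0])))
cv2.imwrite("pics/t2.png",cv2.resize(c["color"][180:290,120:340],None,fx=3,fy=3))
E
```

```text
clock: 5.1
tcp_pos: [0.4458, 0.2353, 0.187]
orientation: [0.001, 0.131, 0.991, 0.0]
wrist_force: [0.6, 1.1, -0.3]
finger_gap: -0.0001
grip_force: 0.0
clock: 5.6
tcp_pos: [0.3497, 0.2618, 0.1857]
orientation: [0.001, 0.131, 0.991, 0.0]
wrist_force: [0.4, 0.4, -0.3]
finger_gap: 0.0002
grip_force: 0.0
403 [0.50912388 0.24074874 0.09106063] 106.90639943861454
110.29538234337096
```

View pics/t2.png

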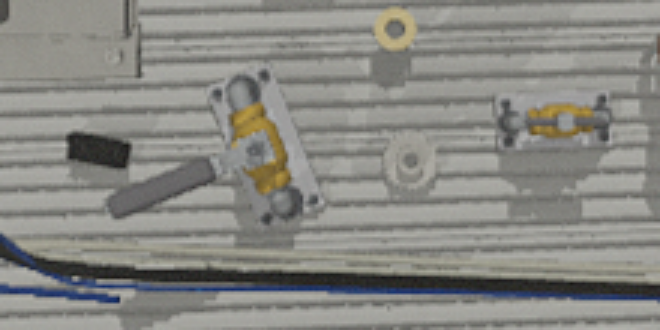

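The lever, from (110,205) to (255,150) in the crop, stands straight across the pipe at 110°, as expected at the stop. The small valve at (555,120) is unchanged and the gripper is clear.

```bash
python3 -c "
from workcell import workorder
print(workorder.hand_in())"
```

```text
the job is handed in; nothing more can be done
None
```

The ball valve's lever is shut against its stop, straight across the pipe; the small valve was not touched, the gripper is clear, and the job is handed in (no verdict was shown).

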